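# Heft out the leaded ballast block and load it into the hull

### The arm

A 6-joint arm with a two-finger parallel gripper is mounted at the origin on the work surface. World frame = base frame: x ahead of the robot, y to its left, z up, the work surface at z = 0. Lengths are in mm, angles in rad, forces in N, time in s.
With the tool pointing down it reaches from about 350 to 875 mm from the base axis. Payload 4.2 kg.
Tool frame: the origin (TCP) lies midway between the tips of the shut fingers; the grasp point (between the pads) lies 19 mm behind it; z points along the fingers, y is the direction in which the jaws open and shut (so a half turn about z gives the same grasp; the last joint's range is limited). The gripper opens to 85 mm and grips with 20 to 120 N. Pads are 22 mm wide; open, the fingers measure 114 mm over their backs; the gripper's body (76 mm by 85 mm) begins 54 mm behind the grasp point. The pads swing forward as they close: fully open they stand 13 mm farther back than shut.
Start: joints at [-0.884, 0.385, 0.008, 0, -1.194, -0.259], TCP at [259.306, -568.647, 231.312] pointing down, gripper open.
Joint ranges: [-3.14, 3.14], [-1.21, 2.06], [-1.07, 1.41], [-3.16, 2.05], [-2.99, -0.16], [-3.1, 3.1]. Speed limits (rad/s): [2.79, 2.79, 3.14, 3.14, 3.14, 3.14].

### API

Orientations are given as a unit quaternion [x, y, z, w].
In Python, from bench import arm, eyes, nets gives the robot as it stands.
- The arm moves only by the tool jog_arm, never from a script. Its argument "rows" is a list of rows, each a list of 3 entries, a list of its own where there are three numbers: the shift along the tool's x, y, z in cm, then the turn, a rotation vector about the tool's x, y, z in degrees, then the finger opening in cm, from 0 to 8.54. In form: [[[x, y, z], [ax, ay, az], jaw], ...]. A call has 1 to 10 rows; each row shifts and turns the commanded pose from where the row before left it, along the tool's axes as they then stand; what a row does not reach is not made up. A row lasts 1/8 s, in which the tool goes at most 62.5 mm and 10.7 degrees, less where a joint would pass 70% of its speed; a pose out of reach is approached as far as the arm can. A call with a gripper value outside its range is refused whole. The fingers move at their own pace and stop on an object; the grip force is fixed at half the most. Time passes only in rows, so rows that do not move let the fingers close. It gives the time, the measured TCP pose, the force and the opening at its end, in the units of the state.
- arm.read_state(): the state, without advancing time (a new reading comes with each control period).
- eyes.get_image(name): name is "scene" or "top"; returns the picture (480x640x3 uint8, red, green, blue); there is no depth.
- eyes.camera_model(name): a dict with "K" (3x3 intrinsics, pixels), "k1" (the pictures are not rectified: a ray, as slopes to the right and down, at radius r is drawn at 1 + k1 r^2 times it, then the intrinsics apply), "rvec" (rotation vector, rad) and "tvec" (3), from world to camera coordinates, as OpenCV has them. Camera axes: x right, y down, z forward; pixel columns grow to the right and rows downward; lengths in mm; the calibration is good to about 2 mm. A picture is of the moment at which its call begins. camera_model takes no time and is no camera call.
- arm.job_done(): hands the job in, once; it reports no verdict.
Trained networks look in the newest picture that a camera, given by its name, has taken for a name from the list of things; names that differ only in an ending like _2 or _b are one class to them, and where a whole thing is asked for, a point or a joint stands for the part that bears it (a point fixed in the world has none). Each returns a list of dicts, best first, with "conf" (0 to 1); they miss things now and then, are a little off and sometimes report something else, mostly with a low value. They report only what shows in the picture. A call takes as long as a camera call.
- nets.boxes_of(camera, name): "position" ([column, row] as shares, 0 to 1, of the picture: columns of its width, rows of its height, amid what is visible of it).
The state is a dict: "clock": time; "joints": joint angles; "joint_vel": joint speeds; "joint_efforts": joint torques, N m; "position": TCP position; "ee_rot": TCP orientation; "contact_force": force on the tool from outside, world axes, zero at the start; "wrist_torque": the same for the moment, N m; "gripper_width": finger opening in mm.
Only numpy, scipy, OpenCV 4.12 (cv2) and the standard library are available. Lean on these libraries where they do the work, as an engineer would, in place of code of your own. Each camera call takes 0.05 s, during which the arm holds its last target.

### The job

Three boxwood ballast blocks in the rack look alike, but one hides a lead core: heft them to feel which is heaviest. Stand that one on the cork mat and let go of it, then take it again by its two narrow ends and lower it gently, without dropping it, between the sides of the hull on the turntable, so that it stands flat on the floor between the two low ribs. Finish with the heaviest in the hull and the two others standing in the rack, and do not push the two deadeyes about.

Things in the scene. Friction and masses are not known exactly. Their poses are not given: they have to be found in the camera images.
- block_a: one of three outwardly identical boxwood ballast blocks, upright, 40 (own x) x 60 (own y, the long way) x 75 mm high, origin at the centre of its underside. Two are plain, 0.20 to 0.30 kg, one has a hidden lead core, 0.63 to 0.77 kg; the names, places and looks do not tell which
- block_b: one of three outwardly identical boxwood ballast blocks, upright, 40 (own x) x 60 (own y, the long way) x 75 mm high, origin at the centre of its underside. Two are plain, 0.20 to 0.30 kg, one has a hidden lead core, 0.63 to 0.77 kg; the names, places and looks do not tell which
- block_c: one of three outwardly identical boxwood ballast blocks, upright, 40 (own x) x 60 (own y, the long way) x 75 mm high, origin at the centre of its underside. Two are plain, 0.20 to 0.30 kg, one has a hidden lead core, 0.63 to 0.77 kg; the names, places and looks do not tell which
- rack: fixed wooden rack, origin under its centre on the bench, base 80 x 230 x 10 mm thick; own y runs along its three bays, centred at y = -74, 0, +74 mm, where the blocks stand with their long way along y. Partitions 8 mm thick, 50 deep in x, up to 90 mm above the bench, stand 3 mm from the blocks' narrow ends, so there a block can be gripped only across its 40 mm; front and back (own x) are open
- mat: cork mat 120 x 120 mm, 3 mm thick, fixed to the bench, clear of other things; origin at the centre of its underside, so its top is 3 mm above that
- bay (a point): centre of the hull's ballast bay floor, 56 mm above the bench; own x along the hull. Open-topped trough along x, 170 mm long, 48 mm clear in y; its sides rise 78 mm above this floor (3 mm above a seated block), keeping fingers off a block's long faces. Two ribs 8 mm high cross it, inner faces at x = -35 and +35 mm: the block stands between them, its 60 mm way along x, either way round
- turntable: fixed foot of the cast iron turntable that carries the walnut hull, origin on the bench right under point bay. The hull is 300 mm long (bow 160, stern 140 mm from the bay centre, own x of point bay to the bow) and 112 mm wide, its deck 134 mm above the bench
- hull (a joint): angle of the turntable that carries the hull, rad, counter-clockwise positive, about the vertical through point bay; stiff (0.6 N m of friction), it stays where it is left and need not be turned
- deadeye_1: a boxwood deadeye, a round disc 70 mm across and 26 mm thick lying flat, bystander, origin at the centre of its underside
- deadeye_2: a boxwood deadeye, a round disc 70 mm across and 26 mm thick lying flat, bystander, origin at the centre of its underside

How it is judged (in metres and radians):
On the way:
1. the leaded block stands upright on the cork mat, let go (((x of block_a in the frame of mat between -0.065 and 0.065 m and y of block_a in the frame of mat between -0.065 and 0.065 m and z of block_a in the frame of mat between -0.002 and 0.008 m and contact force between block_a and mat above 4.5 N and angle between block_a's own z axis and vertical below 0.1 rad and contact force between the fingers and block_a below 0.1 N and linear speed of block_a below 0.03 m/s) or (x of block_b in the frame of mat between -0.065 and 0.065 m and y of block_b in the frame of mat between -0.065 and 0.065 m and z of block_b in the frame of mat between -0.002 and 0.008 m and contact force between block_b and mat above 4.5 N and angle between block_b's own z axis and vertical below 0.1 rad and contact force between the fingers and block_b below 0.1 N and linear speed of block_b below 0.03 m/s) or (x of block_c in the frame of mat between -0.065 and 0.065 m and y of block_c in the frame of mat between -0.065 and 0.065 m and z of block_c in the frame of mat between -0.002 and 0.008 m and contact force between block_c and mat above 4.5 N and angle between block_c's own z axis and vertical below 0.1 rad and contact force between the fingers and block_c below 0.1 N and linear speed of block_c below 0.03 m/s))), for 0.2 s.
At the end, for the whole second after the job is handed in: the heaviest (over 4.5 N on the hull) stands upright (0.08 rad) between the ribs: within 8 mm of the bay centre along and across, underside within 5 mm of the floor; both lighter blocks stand upright (0.1 rad) on the rack base in the bays, within 25 mm of the row centre line; all at rest, released (((x of block_a in the frame of bay between -0.008 and 0.008 m and y of block_a in the frame of bay between -0.008 and 0.008 m and z of block_a in the frame of bay between -0.005 and 0.005 m and contact force between block_a and turntable above 4.5 N and angle between block_a's own z axis and vertical below 0.08 rad and linear speed of block_a below 0.02 m/s and (x of block_b in the frame of rack between -0.025 and 0.025 m and y of block_b in the frame of rack between -0.085 and 0.085 m and z of block_b in the frame of rack between 0.005 and 0.014 m and angle between block_b's own z axis and vertical below 0.1 rad and linear speed of block_b below 0.02 m/s) and (x of block_c in the frame of rack between -0.025 and 0.025 m and y of block_c in the frame of rack between -0.085 and 0.085 m and z of block_c in the frame of rack between 0.005 and 0.014 m and angle between block_c's own z axis and vertical below 0.1 rad and linear speed of block_c below 0.02 m/s)) or (x of block_b in the frame of bay between -0.008 and 0.008 m and y of block_b in the frame of bay between -0.008 and 0.008 m and z of block_b in the frame of bay between -0.005 and 0.005 m and contact force between block_b and turntable above 4.5 N and angle between block_b's own z axis and vertical below 0.08 rad and linear speed of block_b below 0.02 m/s and (x of block_a in the frame of rack between -0.025 and 0.025 m and y of block_a in the frame of rack between -0.085 and 0.085 m and z of block_a in the frame of rack between 0.005 and 0.014 m and angle between block_a's own z axis and vertical below 0.1 rad and linear speed of block_a below 0.02 m/s) and (x of block_c in the frame of rack between -0.025 and 0.025 m and y of block_c in the frame of rack between -0.085 and 0.085 m and z of block_c in the frame of rack between 0.005 and 0.014 m and angle between block_c's own z axis and vertical below 0.1 rad and linear speed of block_c below 0.02 m/s)) or (x of block_c in the frame of bay between -0.008 and 0.008 m and y of block_c in the frame of bay between -0.008 and 0.008 m and z of block_c in the frame of bay between -0.005 and 0.005 m and contact force between block_c and turntable above 4.5 N and angle between block_c's own z axis and vertical below 0.08 rad and linear speed of block_c below 0.02 m/s and (x of block_a in the frame of rack between -0.025 and 0.025 m and y of block_a in the frame of rack between -0.085 and 0.085 m and z of block_a in the frame of rack between 0.005 and 0.014 m and angle between block_a's own z axis and vertical below 0.1 rad and linear speed of block_a below 0.02 m/s) and (x of block_b in the frame of rack between -0.025 and 0.025 m and y of block_b in the frame of rack between -0.085 and 0.085 m and z of block_b in the frame of rack between 0.005 and 0.014 m and angle between block_b's own z axis and vertical below 0.1 rad and linear speed of block_b below 0.02 m/s)))); the robot touches nothing.
It fails at once if a block is dropped into the bay (faster than 0.4 m/s between the hull's sides) ((horizontal distance between block_a and bay below 0.03 m and z of block_a in the frame of bay below 0.07 m and linear speed of block_a above 0.4 m/s) or (horizontal distance between block_b and bay below 0.03 m and z of block_b in the frame of bay below 0.07 m and linear speed of block_b above 0.4 m/s) or (horizontal distance between block_c and bay below 0.03 m and z of block_c in the frame of bay below 0.07 m and linear speed of block_c above 0.4 m/s)).
It fails at once if a deadeye is pushed more than 40 mm (distance of any of deadeye_1, deadeye_2 from where it was at the start of the episode above 0.04 m).
It also fails if it takes over 72 s, if anything falls off the work surface, if the arm or the gripper's body presses on something with over 40 N, if the wrist force passes 120 N, or if a joint passes its speed limit or range.

## Working session

There is one attempt and no reset: what is moved stays moved. The work goes in short steps, Python scripts to look and compute and a tool call to move; the robot and the scene stay as the last step left them, time stands still between calls to the robot, and variables do not carry over. Pictures are saved under pics/ and viewed, and the job is handed in when it is done.

Besides the shell and the picture viewer there is one more tool, called after "Emit:" as name(argument=value, ...), one argument or row to a line, values as JSON. jog_arm: Moves the arm, as the interface text tells. Its arguments: {"type":"object","properties":{"rows":{"type":"array","items":{"type":"array"}}},"required":["rows"]}

```bash
mkdir -p pics; ls
python3 - <<'E'
from bench import arm, eyes, nets
import cv2,numpy as np
print(arm.read_state())
for n in ("scene","top"):
    im=eyes.get_image(n); cv2.imwrite(f"pics/{n}0.png",im[:,:,::-1])
    m=eyes.camera_model(n); print(n,m)
    for t in ("block_a","rack","mat","bay","turntable","deadeye_1"):
        print(n,t,[(round(d["position"][0]*640,1),round(d["position"][1]*480,1),round(d["conf"],2)) for d in nets.boxes_of(n,t)])
E
```

```text
pics
{'clock': 0.0, 'joints': array([-8.84423750e-01,  3.85577236e-01,  6.65303917e-03, -5.10148644e-04,
       -1.19400302e+00, -2.58603924e-01]), 'joint_vel': array([-0.00060438, -0.00045635,  0.00057239,  0.0007128 ,  0.00071678,
        0.00042687]), 'joint_efforts': array([-4.87239158e-04, -3.92290485e+01,  1.88401812e+01,  4.18618530e+00,
       -4.72882530e-03,  4.77397194e-06]), 'position': array([ 259.06291127, -568.1501738 ,  230.21809535]), 'ee_rot': array([-2.12165221e-01,  9.77233200e-01,  1.05661018e-03, -2.73782215e-04]), 'contact_force': array([0.16529543, 0.15868496, 0.38389618]), 'wrist_torque': array([-0.00547196,  0.01894059, -0.00276674]), 'gripper_width': 85.33863144503383}
scene {'K': array([[452.96455289,   0.        , 314.50207472],
       [  0.        , 452.96455289, 241.68605603],
       [  0.        ,   0.        ,   1.        ]]), 'k1': -0.04739583463607403, 'rvec': array([ 1.1856921 ,  2.42189703, -0.90747539]), 'tvec': array([ 368.7825477 , -284.91340575, 1213.9305885 ])}
scene block_a [(223.5, 180.8, 0.91), (250.5, 192.6, 0.86), (278.7, 201.2, 0.67), (275.4, 289.6, 0.66), (475.5, 292.9, 0.23)]
scene rack [(260.3, 205.3, 0.76)]
scene mat [(329.6, 263.5, 0.86)]
scene bay [(252.1, 192.5, 0.18)]
scene turntable [(476.3, 294.5, 0.68), (329.2, 262.7, 0.2)]
scene deadeye_1 [(276.0, 288.5, 0.94), (311.2, 327.5, 0.8)]
top {'K': array([[506.06556546,   0.        , 318.31888105],
       [  0.        , 506.06556546, 233.23412566],
       [  0.        ,   0.        ,   1.        ]]), 'k1': 0.0429951843101527, 'rvec': array([ 2.15991943, -2.12174588,  0.20274803]), 'tvec': array([-31.18910813, 584.59927249, 980.54240448])}
top block_a [(421.9, 268.6, 0.79), (387.7, 278.0, 0.69)]
top rack [(413.3, 272.7, 0.74)]
top mat [(310.5, 256.9, 0.83)]
top bay [(166.2, 277.8, 0.59), (311.7, 255.2, 0.3)]
top turntable [(164.4, 276.9, 0.72)]
top deadeye_1 [(322.8, 195.1, 0.84), (281.8, 186.3, 0.71)]
```

View pics/scene0.png

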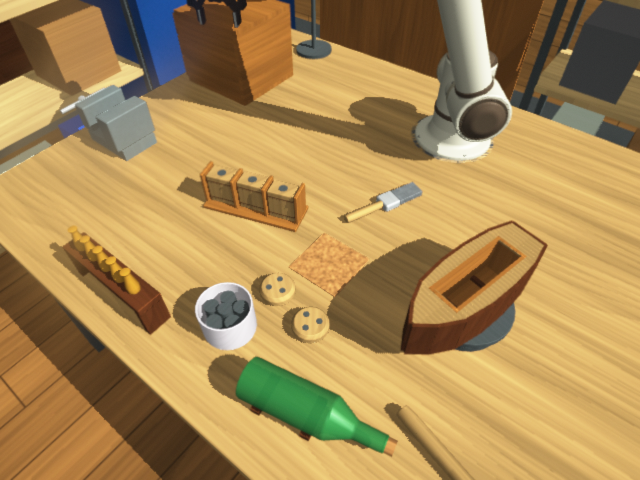

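View pics/top0.png

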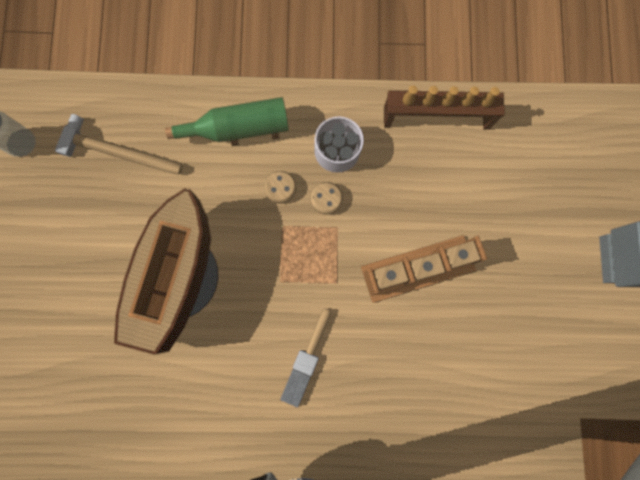

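The scene picture shows the rack with its three blocks around (225–285, 180–200), the mat at (329, 264) and the hull at (476, 290). In the top picture the block tops are at (391,275), (428,266) and (463,254), the mat at (310,255), and the hull opening at about (163,275). I'll zoom in to measure these.

```bash
cat > h.py <<'E'
import cv2,numpy as np
from bench import arm,eyes,nets
from scipy.spatial.transform import Rotation as R
def cam(n):
    m=eyes.camera_model(n); return m,cv2.Rodrigues(m["rvec"])[0]
def proj(n,P):
    m,_=cam(n); d=np.array([m["k1"],0,0,0,0.])
    return cv2.projectPoints(np.float64(P).reshape(-1,1,3),m["rvec"],m["tvec"],m["K"],d)[0].reshape(-1,2)
def unproj(n,uv,z):
    m,Rm=cam(n); d=np.array([m["k1"],0,0,0,0.])
    q=cv2.undistortPoints(np.float64(uv).reshape(-1,1,2),m["K"],d).reshape(-1,2)
    C=-Rm.T@m["tvec"]; D=np.c_[q,np.ones(len(q))]@Rm
    return C+D*((z-C[2])/D[:,2])[:,None]
def grab(n,f):
    im=eyes.get_image(n)[:,:,::-1].copy(); cv2.imwrite("pics/"+f,im); return im
def crop(im,x0,y0,w,h,s,f):
    cv2.imwrite("pics/"+f,cv2.resize(im[y0:y0+h,x0:x0+w],None,fx=s,fy=s,interpolation=cv2.INTER_CUBIC))
E
python3 - <<'E'
from h import *
t=cv2.imread("pics/top0.png"); s=cv2.imread("pics/scene0.png")
crop(t,355,225,140,85,5.7,"t_rack.png"); crop(t,105,180,130,180,3.3,"t_hull.png"); crop(t,260,160,100,130,4.5,"t_mat.png")
crop(s,195,155,120,80,6.5,"s_rack.png"); crop(s,395,210,160,145,4,"s_hull.png")
p=unproj("top",[(391,275),(428,266),(463,254)],85);print(p.round(1)); 
p=unproj("scene",[(222,173),(252.5,180),(284,188)],85);print(p.round(1)); 
print(unproj("top",[(310.5,256)],3), unproj("top",[(163,275)],134))
E
```

```text
[[ 499.5 -162.7   85. ]
 [ 518.4 -235.    85. ]
 [ 543.4 -304.    85. ]]
[[ 544.6 -299.6   85. ]
 [ 520.7 -229.8   85. ]
 [ 498.8 -158.8   85. ]]
[[544.0276431   -5.83564007   3.        ]] [[487.82708677 262.66367599 134.        ]]
```

View pics/t_rack.png

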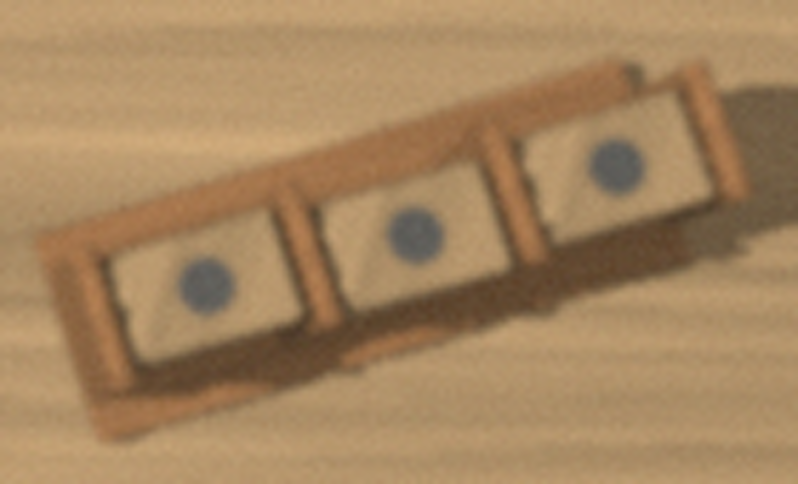

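View pics/t_hull.png

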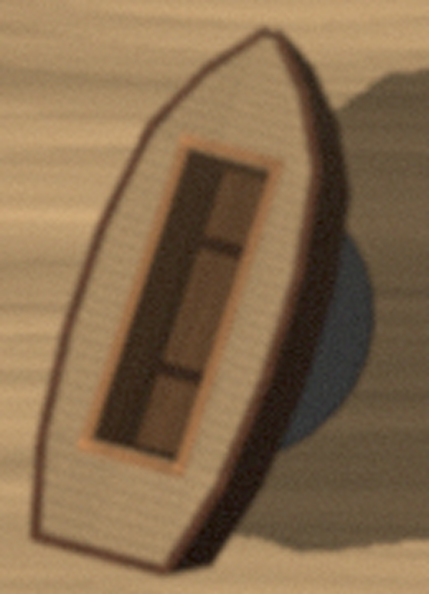

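View pics/s_hull.png

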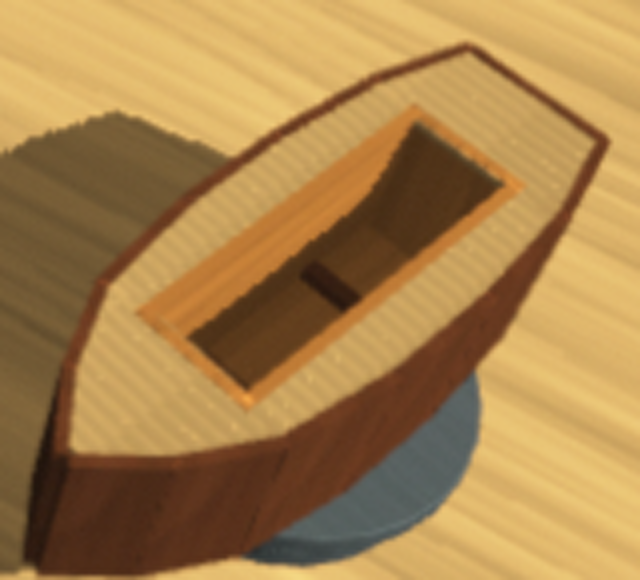

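View pics/s_rack.png

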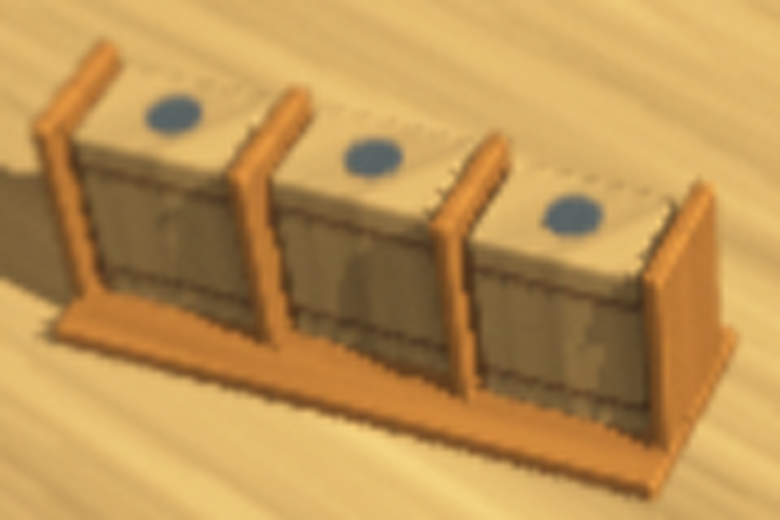

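View pics/t_mat.png

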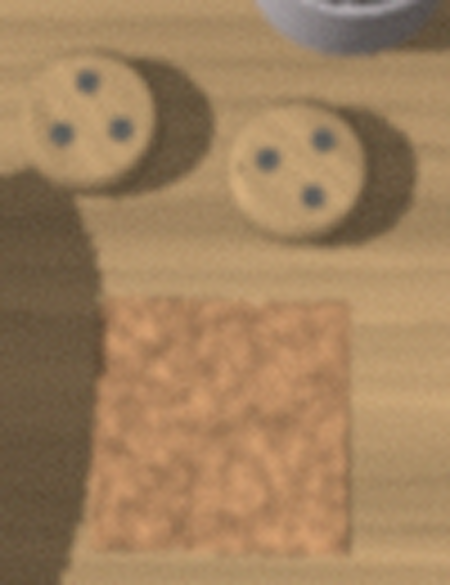

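Run:
```python
from h import *
def uc(p,x0,y0,s): return (np.array(p,float)+.5)/s-.5+[x0,y0]
# hull outer coaming corners, z=134
for n,p,o in (("top",[(188,135),(285,160),(178,475),(78,443)],(105,180,3.3)),("scene",[(135,313),(248,410),(525,186),(417,104)],(395,210,4)),
   ("top",[(188,150),(272,172),(178,458),(95,440)],(105,180,3.3))):
    q=unproj(n,uc(p,*o),134)
    c=q.mean(0); L=[np.linalg.norm(q[i]-q[(i+1)%4]).round(1) for i in range(4)]
    d=q[0]+q[1]-q[2]-q[3] 
    print("hull",n,c.round(1),L,"yaw x",np.degrees(np.arctan2(d[1],d[0])).round(2)); 
# ribs on floor
for n,p,o in (("top",[(207,286),(415,236),(617,166)],(355,225,5.7)),("scene",[(174,115),(373,158),(572,216)],(195,155,6.5))):
    q=unproj(n,uc(p,*o),85); d=q[2]-q[0]; print("rack dots",n,q.round(1).tolist(),np.linalg.norm(np.diff(q,axis=0),axis=1).round(1),np.degrees(np.arctan2(d[1],d[0])).round(2))
q=unproj("top",uc([(105,297),(350,300),(350,553),(95,550)],260,160,4.5),3); print("mat",q.round(1).tolist(),q.mean(0).round(1))
q=unproj("top",uc([(88,120),(298,172)],260,160,4.5),26); print("dead",q.round(1).tolist())
```

```text
hull top [495.6 268.2 134. ] [np.float64(56.4), np.float64(181.1), np.float64(57.2), np.float64(177.9)] yaw x -15.18
hull scene [495.2 269.7 134. ] [np.float64(58.9), np.float64(180.2), np.float64(58.5), np.float64(182.6)] yaw x -14.26
hull top [494.4 267.7 134. ] [np.float64(48.8), np.float64(164.0), np.float64(46.1), np.float64(165.8)] yaw x -13.94
rack dots top [[500.0, -162.5, 85.0], [518.4, -233.8, 85.0], [543.9, -303.7, 85.0]] [73.7 74.4] -72.71
rack dots scene [[543.8, -302.6, 85.0], [518.8, -233.3, 85.0], [500.1, -161.6, 85.0]] [73.7 74. ] 107.19
mat [[608.2, 54.2, 3.0], [609.1, -62.1, 3.0], [489.2, -63.3, 3.0], [488.5, 55.4, 3.0]] [548.7  -3.9   3. ]
dead [[688.3, 63.2, 26.0], [665.3, -35.8, 26.0]]
```

```bash
cat >> h.py <<'E'
def plan(xyz,yaw,show=True):
    s=arm.read_state(); r=R.from_quat(s["ee_rot"]); p=np.array(s["position"])
    y=np.radians(yaw); Y=np.array([np.cos(y),np.sin(y),0]); Z=np.array([0,0,-1.]); X=np.cross(Y,Z)
    T=R.from_matrix(np.c_[X,Y,Z]); d=np.array(xyz)-p
    rv=(r.inv()*T).as_rotvec(degrees=True)
    yy=r.as_matrix()[:,1]
    print("t",round(s["clock"],2),"pos",p.round(1),"yawY",np.degrees(np.arctan2(yy[1],yy[0])).round(2),"q6",s["joints"][5].round(2),"F",s["contact_force"].round(2),"w",round(s["gripper_width"],1))
    print("turn",rv.round(2),"shift cm now-axes",(r.inv().apply(d)/10).round(3),"shift cm after turn",(T.inv().apply(d)/10).round(3))
E
python3 - <<'E'
from h import *
plan((543.9,-303.2,170),197.2)
def uc(p,x0,y0,s): return (np.array(p,float)+.5)/s-.5+[x0,y0]
q=unproj("top",uc([(40,240),(622,62),(105,440)],355,225,5.7),10); d=q[1]-q[0]; print(q.round(1).tolist(),np.degrees(np.arctan2(d[1],d[0])), np.linalg.norm(d))
E
```

```text
t 0.7 pos [ 259.3 -568.6  231.4] yawY 114.51 q6 -0.26 F [-0.24 -0.25 -0.85] w 85.4
turn [ -0.    -0.   -82.69] shift cm now-axes [-36.908  12.346   6.136] shift cm after turn [-16.942 -35.037   6.135]
[[522.6, -113.3, 10.0], [593.2, -329.9, 10.0], [450.2, -137.0, 10.0]] -71.93856496520843 227.73820726451996
```

Emit:
jog_arm(
  rows=[
    [[0,0,0],[0,0,-10.4],8.5],
    [[0,0,0],[0,0,-10.4],8.5],
    [[0,0,0],[0,0,-10.4],8.5],
    [[0,0,0],[0,0,-10.4],8.5],
    [[0,0,0],[0,0,-10.4],8.5],
    [[0,0,0],[0,0,-10.4],8.5],
    [[0,0,0],[0,0,-10.4],8.5],
    [[0,0,0],[0,0,-10.2],8.5],
    [[-2.5,-5,0],[0,0,0],8.5],
    [[-2.5,-5,0],[0,0,0],8.5],
  ],
)

```text
clock: 1.95
position: [340.0, -490.3, 231.2]
ee_rot: [0.806, -0.592, 0.0, 0.0]
contact_force: [1.3, -1.0, 0.4]
gripper_width: 85.1
```

Run:
```python
from h import *
plan((543.9,-303.2,170),197.5)
```

```text
t 1.95 pos [ 340.  -490.3  231.2] yawY -162.6 q6 1.0 F [ 1.31 -1.01  0.42] w 85.1
turn [-0.   -0.01 -0.1 ] shift cm now-axes [-11.762 -25.049   6.121] shift cm after turn [-11.718 -25.07    6.122]
```

Emit:
jog_arm(
  rows=[
    [[-2.34,-5,0],[0,0,0],8.5],
    [[-2.34,-5,0],[0,0,0],8.5],
    [[-2.34,-5,0],[0,0,0],8.5],
    [[-2.34,-5,0],[0,0,0],8.5],
    [[-2.34,-5.05,0],[0,0,0],8.5],
    [[0,0,4],[0,0,0],8.5],
    [[0,0,4],[0,0,0],8.5],
    [[0,0,0],[0,0,0],8.5],
    [[0,0,0],[0,0,0],8.5],
  ],
)

```text
clock: 3.08
position: [544.3, -304.6, 153.1]
ee_rot: [0.807, -0.591, 0.001, -0.0]
contact_force: [0.2, 0.1, -0.2]
gripper_width: 85.3
```

Run:
```python
from h import *
plan((543.9,-303.2,36),197.5)
s=grab("scene","s1.png"); t=grab("top","t1.png")
crop(s,150,60,240,180,3.3,"s1c.png"); crop(t,340,200,200,140,4,"t1c.png")
```

```text
t 3.08 pos [ 544.3 -304.6  153.1] yawY -162.47 q6 0.56 F [ 0.21  0.06 -0.22] w 85.3
turn [-0.1  -0.13  0.03] shift cm now-axes [-0.175  0.017 11.709] shift cm after turn [-1.4900e-01 -3.0000e-03  1.1709e+01]
```

View pics/s1c.png

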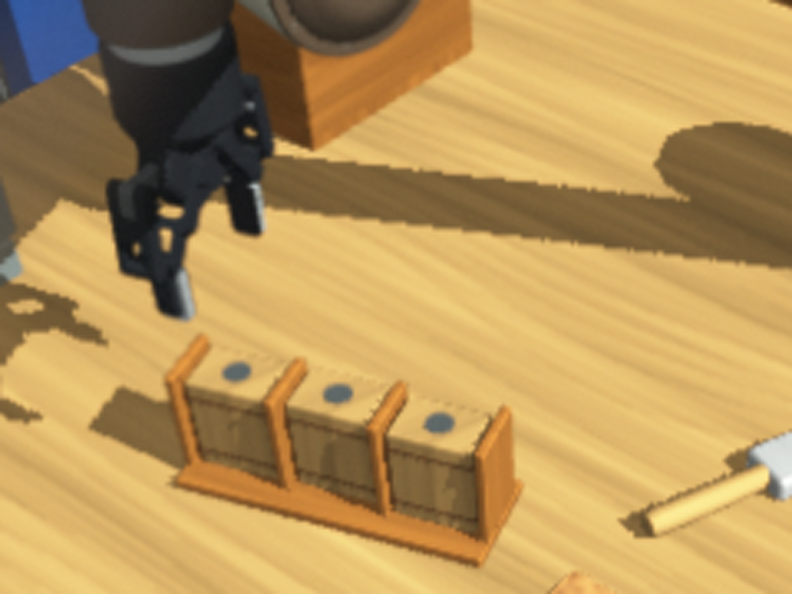

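View pics/t1c.png

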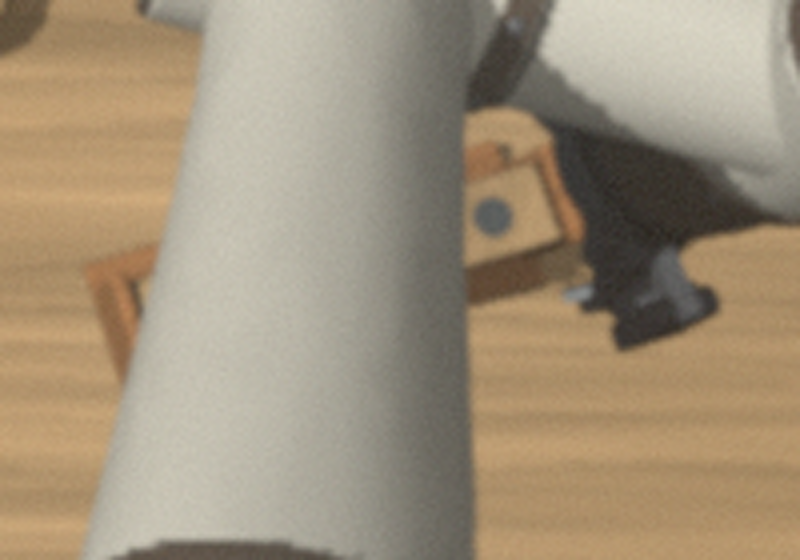

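Run:
```python
from h import *
s=arm.read_state(); r=R.from_quat(s["ee_rot"]).as_matrix(); p=s["position"]
P=np.array([p,p+43*r[:,1]-13*r[:,2],p-43*r[:,1]-13*r[:,2]])
print(((proj("scene",P)-[150,60])*3.3).round(), ((proj("top",P)-[340,200])*4).round())
```

```text
[[215. 287.]
 [244. 232.]
 [177. 311.]] [[539. 194.]
 [581. 282.]
 [516. 100.]]
```

The gripper hangs over the far block: its fingertips in the scene crop, at (260,235) and (180,318), match the projection. I'll go down, grip, lift and feel the weight.

Emit:
jog_arm(
  rows=[
    [[-0.15,0,4],[-0.1,-0.1,0],8.5],
    [[0,0,4],[0,0,0],8.5],
    [[0,0,3.7],[0,0,0],8.5],
    [[0,0,0],[0,0,0],3],
    [[0,0,0],[0,0,0],3],
    [[0,0,0],[0,0,0],3],
    [[0,0,0],[0,0,0],3],
    [[0,0,0],[0,0,0],3],
    [[0,0,0],[0,0,0],3],
  ],
)

```text
clock: 4.3
position: [544.6, -303.1, 37.1]
ee_rot: [0.807, -0.591, 0.001, -0.0]
contact_force: [0.1, 0.1, 6.9]
gripper_width: 39.4
```

Emit:
jog_arm(
  rows=[
    [[0,0,-1],[0,0,0],3],
    [[0,0,-1],[0,0,0],3],
    [[0,0,0],[0,0,0],3],
    [[0,0,0],[0,0,0],3],
    [[0,0,0],[0,0,0],3],
  ],
)

```text
clock: 4.92
position: [542.3, -302.3, 53.8]
ee_rot: [0.806, -0.591, -0.002, 0.0]
contact_force: [0.1, 0.9, -3.2]
gripper_width: 39.7
```

Emit:
jog_arm(
  rows=[
    [[0,0,0],[0,0,0],3],
  ],
)

```text
clock: 5.05
position: [542.5, -302.4, 53.9]
ee_rot: [0.806, -0.591, -0.002, 0.0]
contact_force: [0.3, -0.6, -3.0]
gripper_width: 39.6
```

Emit:
jog_arm(
  rows=[
    [[0,0,0],[0,0,0],3],
  ],
)

```text
clock: 5.18
position: [542.6, -302.4, 54.1]
ee_rot: [0.806, -0.591, -0.001, 0.0]
contact_force: [-0.4, 0.5, -3.1]
gripper_width: 39.3
```

Block at the far end reads about 3.1 N, so it's a plain one. I'll set it back and go to the middle block.

Emit:
jog_arm(
  rows=[
    [[0,0,0.9],[0,0,0],3],
    [[0,0,0.8],[0,0,0],3],
    [[0,0,0.15],[0,0,0],3],
    [[0,0,0],[0,0,0],3],
  ],
)

```text
clock: 5.68
position: [542.4, -302.3, 37.1]
ee_rot: [0.807, -0.591, -0.002, 0.001]
contact_force: [-3.5, 2.3, 6.6]
gripper_width: 39.1
```

Emit:
jog_arm(
  rows=[
    [[0,0,0],[0,0,0],5],
    [[0,0,0],[0,0,0],8.5],
    [[0,0,0],[0,0,0],8.5],
    [[0,0,0],[0,0,0],8.5],
    [[0,0,-4],[0,0,0],8.5],
    [[0,0,-6],[0,0,0],8.5],
    [[0,0,0],[0,0,0],8.5],
  ],
)

```text
clock: 6.55
position: [546.3, -303.9, 141.8]
ee_rot: [0.807, -0.591, 0.005, -0.001]
contact_force: [0.8, 0.4, 0.2]
gripper_width: 84.8
```

Run:
```python
from h import *
plan((518.6,-233.5,36),197.5)
s=grab("scene","s2.png"); crop(s,150,60,240,180,3.3,"s2c.png")
```

```text
t 6.55 pos [ 546.3 -303.9  141.8] yawY -162.43 q6 0.55 F [0.85 0.41 0.17] w 84.8
turn [-0.44 -0.34  0.07] shift cm now-axes [-7.607  0.6   10.529] shift cm after turn [-7.544  0.528 10.578]
```

View pics/s2c.png

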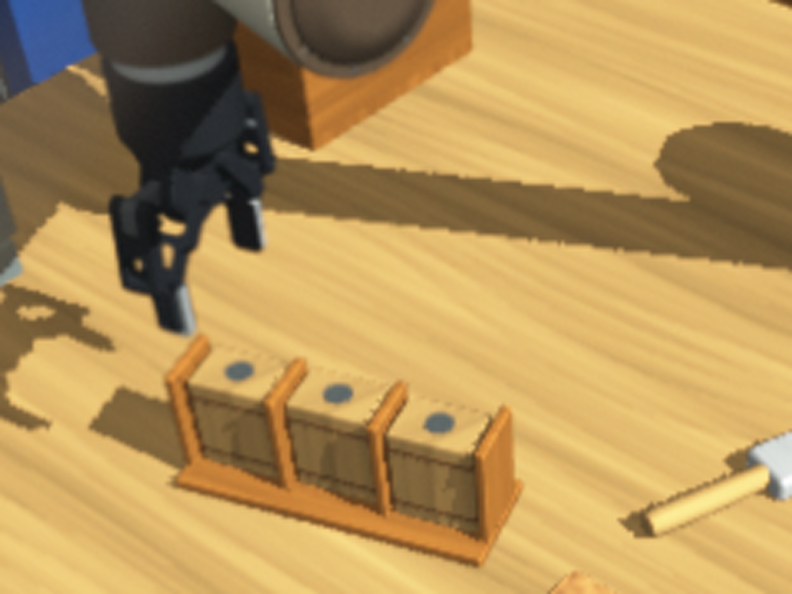

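The first block stands back in its bay, with its dot at (239,371) in the crop. Next is the middle block.

Emit:
jog_arm(
  rows=[
    [[-3.8,0.3,0],[-0.2,-0.2,0],8.5],
    [[-3.75,0.25,0],[-0.2,-0.1,0],8.5],
    [[0,0,0],[0,0,0],8.5],
    [[0,0,4],[0,0,0],8.5],
    [[0,0,3.5],[0,0,0],8.5],
    [[0,0,3],[0,0,0],8.5],
  ],
)

```text
clock: 7.35
position: [513.2, -232.1, 28.8]
ee_rot: [0.806, -0.591, -0.006, 0.002]
contact_force: [1.0, -0.1, -0.6]
gripper_width: 84.8
```

Run:
```python
from h import *
plan((518.6,-233.5,36),197.5)
```

```text
t 7.35 pos [ 513.2 -232.1   28.8] yawY -162.52 q6 0.45 F [ 0.98 -0.11 -0.63] w 84.8
turn [ 0.61  0.46 -0.02] shift cm now-axes [ 0.287 -0.47  -0.726] shift cm after turn [ 0.293 -0.477 -0.719]
```

Emit:
jog_arm(
  rows=[
    [[0,0,0],[0,0,0],8.5],
    [[0,0,0],[0,0,0],8.5],
  ],
)

```text
clock: 7.6
position: [514.6, -232.3, 31.6]
ee_rot: [0.807, -0.591, -0.005, 0.001]
contact_force: [0.3, -0.5, 0.6]
gripper_width: 84.9
```

Run:
```python
from h import *
plan((518.6,-233.5,36),197.5)
```

```text
t 7.6 pos [ 514.6 -232.3   31.6] yawY -162.48 q6 0.45 F [ 0.33 -0.51  0.65] w 84.9
turn [0.46 0.36 0.02] shift cm now-axes [ 0.233 -0.341 -0.446] shift cm after turn [ 0.236 -0.345 -0.442]
```

Emit:
jog_arm(
  rows=[
    [[0.1,0,0],[0.4,0.3,0],8.5],
    [[0,0,0],[0,0,0],3],
    [[0,0,0],[0,0,0],3],
    [[0,0,0],[0,0,0],3],
    [[0,0,0],[0,0,0],3],
    [[0,0,0],[0,0,0],3],
    [[0,0,0],[0,0,0],3],
  ],
)

```text
clock: 8.48
position: [515.2, -232.8, 32.0]
ee_rot: [0.807, -0.591, -0.0, -0.0]
contact_force: [1.0, 1.3, 4.8]
gripper_width: 39.5
```

Emit:
jog_arm(
  rows=[
    [[0,0,-1],[0,0,0],3],
    [[0,0,-1],[0,0,0],3],
    [[0,0,0],[0,0,0],3],
    [[0,0,0],[0,0,0],3],
    [[0,0,0],[0,0,0],3],
  ],
)

```text
clock: 9.1
position: [513.8, -232.7, 50.7]
ee_rot: [0.806, -0.591, -0.002, 0.0]
contact_force: [0.3, 0.2, -2.1]
gripper_width: 39.6
```

Emit:
jog_arm(
  rows=[
    [[0,0,0],[0,0,0],3],
  ],
)

```text
clock: 9.22
position: [514.0, -232.7, 50.8]
ee_rot: [0.806, -0.591, -0.002, 0.0]
contact_force: [0.6, 0.0, -2.9]
gripper_width: 39.1
```

The middle block is light too, at about 2.5 N. I'll put it back and heft the third as a check.

Emit:
jog_arm(
  rows=[
    [[0,0,0.9],[0,0,0],3],
    [[0,0,0.8],[0,0,0],3],
    [[0,0,0.2],[0,0,0],3],
    [[0,0,0],[0,0,0],3],
  ],
)

```text
clock: 9.72
position: [514.0, -232.6, 32.0]
ee_rot: [0.807, -0.591, -0.001, 0.0]
contact_force: [-0.9, 0.3, -0.2]
gripper_width: 39.4
```

Emit:
jog_arm(
  rows=[
    [[0,0,0],[0,0,0],5],
    [[0,0,0],[0,0,0],8.5],
    [[0,0,0],[0,0,0],8.5],
    [[0,0,0],[0,0,0],8.5],
    [[0,0,-4],[0,0,0],8.5],
    [[0,0,-6],[0,0,0],8.5],
    [[0,0,0],[0,0,0],8.5],
    [[0,0,0],[0,0,0],8.5],
    [[0,0,0],[0,0,0],8.5],
  ],
)

```text
clock: 10.85
position: [513.4, -232.6, 130.7]
ee_rot: [0.806, -0.591, -0.003, 0.001]
contact_force: [-0.2, -0.5, 0.1]
gripper_width: 84.9
```

Run:
```python
from h import *
plan((500,-162.1,36),197.5)
s=grab("scene","s3.png"); crop(s,150,60,240,180,3.3,"s3c.png")
```

```text
t 10.85 pos [ 513.4 -232.6  130.7] yawY -162.5 q6 0.44 F [-0.16 -0.53  0.09] w 84.9
turn [0.24 0.18 0.  ] shift cm now-axes [-7.098 -0.879  9.491] shift cm after turn [-7.128 -0.839  9.472]
```

View pics/s3c.png

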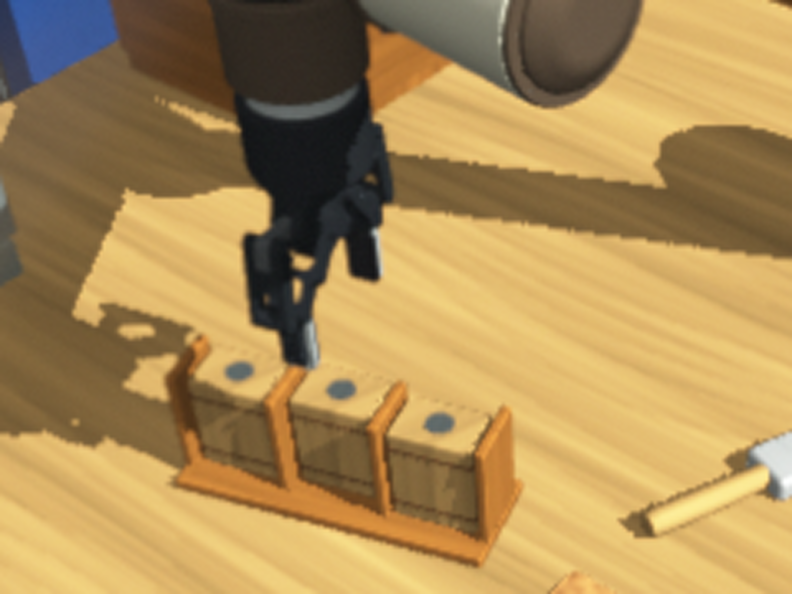

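Both hefted blocks stand in their bays, with dots at (239,371) and (341,388) in the crop. Now the third.

Emit:
jog_arm(
  rows=[
    [[-3.55,-0.4,0],[0.2,0.2,0],8.5],
    [[-3.55,-0.45,0],[0,0,0],8.5],
    [[0,0,3.3],[0,0,0],8.5],
    [[0,0,3],[0,0,0],8.5],
    [[0,0,2.6],[0,0,0],8.5],
    [[0,0,0.4],[0,0,0],8.5],
    [[0,0,0],[0,0,0],8.5],
  ],
)

```text
clock: 11.78
position: [501.5, -162.8, 39.0]
ee_rot: [0.807, -0.591, 0.001, 0.0]
contact_force: [-0.7, 0.0, 0.3]
gripper_width: 84.7
```

Emit:
jog_arm(
  rows=[
    [[0,0,0],[0,0,0],3],
    [[0,0,0],[0,0,0],3],
    [[0,0,0],[0,0,0],3],
    [[0,0,0],[0,0,0],3],
    [[0,0,0],[0,0,0],3],
    [[0,0,0],[0,0,0],3],
  ],
)

```text
clock: 12.52
position: [501.5, -162.8, 40.0]
ee_rot: [0.807, -0.591, 0.002, -0.0]
contact_force: [-2.2, -0.9, 5.9]
gripper_width: 39.1
```

Emit:
jog_arm(
  rows=[
    [[0,0,-1],[0,0,0],3],
    [[0,0,-1],[0,0,0],3],
    [[0,0,0],[0,0,0],3],
    [[0,0,0],[0,0,0],3],
    [[0,0,0],[0,0,0],3],
  ],
)

```text
clock: 13.15
position: [500.8, -162.6, 58.6]
ee_rot: [0.806, -0.591, 0.001, 0.0]
contact_force: [0.4, -0.1, -7.8]
gripper_width: 39.3
```

Emit:
jog_arm(
  rows=[
    [[0,0,0],[0,0,0],3],
  ],
)

```text
clock: 13.28
position: [501.1, -162.6, 58.8]
ee_rot: [0.806, -0.591, 0.001, 0.0]
contact_force: [1.4, -0.4, -7.6]
gripper_width: 39.6
```

The third block pulls 7.6 N, so it holds the lead. I'll lift it clear and turn it for the mat.

Emit:
jog_arm(
  rows=[
    [[0,0,-1.5],[0,0,0],3],
    [[0,0,-2.5],[0,0,0],3],
    [[0,0,-3],[0,0,0],3],
    [[0,0,-2.5],[0,0,0],3],
    [[0,0,-0.5],[0,0,-6],3],
    [[0,0,0],[0,0,-10],3],
    [[0,0,0],[0,0,-10],3],
    [[0,0,0],[0,0,-10],3],
    [[0,0,0],[0,0,-10],3],
    [[0,0,0],[0,0,-8],3],
  ],
)

```text
clock: 14.52
position: [500.9, -162.5, 160.0]
ee_rot: [0.987, -0.158, 0.002, 0.0]
contact_force: [0.4, -0.4, -7.0]
gripper_width: 39.4
```

Emit:
jog_arm(
  rows=[
    [[0,0,0],[0,0,-3.5],3],
    [[0,0,0],[0,0,0],3],
  ],
)

```text
clock: 14.78
position: [501.0, -162.5, 159.9]
ee_rot: [0.991, -0.131, 0.002, 0.0]
contact_force: [0.4, 0.4, -7.6]
gripper_width: 39.4
```

Run:
```python
from h import *
plan((545,-4,100),255.5)
```

```text
t 14.78 pos [ 501.  -162.5  159.9] yawY -105.04 q6 1.31 F [ 0.39  0.45 -7.56] w 39.4
turn [ 0.01 -0.18 -0.54] shift cm now-axes [  0.121 -16.452   5.987] shift cm after turn [  0.296 -16.449   5.99 ]
```

Emit:
jog_arm(
  rows=[
    [[0,-3.5,0],[0,0,-0.5],3],
    [[0,-4.5,0],[0,0,0],3],
    [[0.2,-4.5,0],[0,0,0],3],
    [[0,-3.95,0],[0,0,0],3],
    [[0,0,2],[0,0,0],3],
    [[0,0,3],[0,0,0],3],
    [[0,0,3],[0,0,0],3],
    [[0,0,2.7],[0,0,0],3],
    [[0,0,1],[0,0,0],3],
    [[0,0,0],[0,0,0],3],
  ],
)

```text
clock: 16.02
position: [544.9, -4.0, 42.1]
ee_rot: [0.992, -0.126, 0.001, 0.001]
contact_force: [0.2, -0.4, -6.3]
gripper_width: 39.6
```

Emit:
jog_arm(
  rows=[
    [[0,0,0],[0,0,0],3],
    [[0,0,0],[0,0,0],3],
  ],
)

```text
clock: 16.27
position: [545.6, -3.8, 43.2]
ee_rot: [0.992, -0.126, 0.002, -0.0]
contact_force: [0.8, -0.4, -7.7]
gripper_width: 39.4
```

Run:
```python
from h import *
plan((545,-4,33),255.5)
s=grab("scene","s4.png"); crop(s,200,120,240,180,3.3,"s4c.png")
```

```text
t 16.27 pos [545.6  -3.8  43.2] yawY -104.49 q6 1.02 F [ 0.79 -0.43 -7.72] w 39.4
turn [-0.04 -0.27  0.01] shift cm now-axes [-0.052  0.038  1.025] shift cm after turn [-0.047  0.037  1.025]
```

View pics/s4c.png

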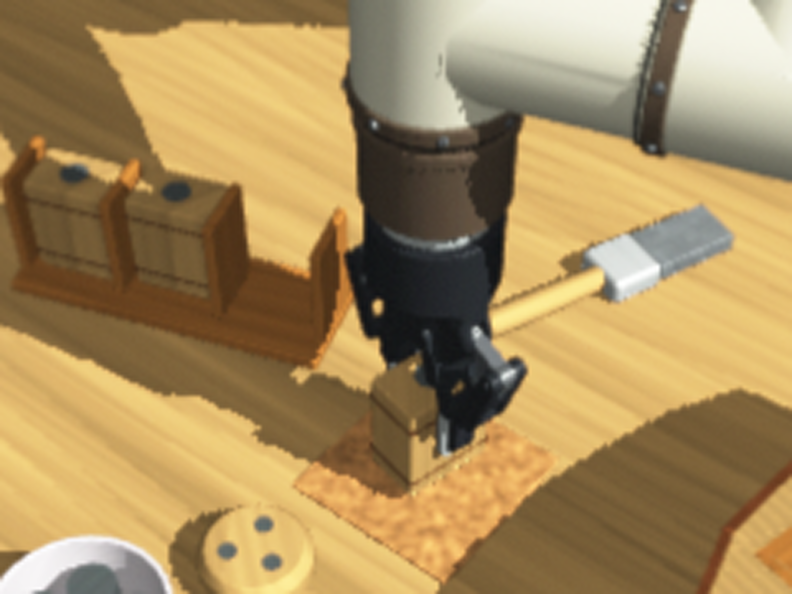

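The block hangs just above the middle of the mat, upright, at about (410,430) in the crop. Lowering it.

Emit:
jog_arm(
  rows=[
    [[0,0,0.5],[0,0,0],3],
    [[0,0,0.3],[0,0,0],3],
    [[0,0,0.1],[0,0,0],3],
    [[0,0,0.1],[0,0,0],3],
    [[0,0,0],[0,0,0],3],
    [[0,0,0],[0,0,0],3],
  ],
)

```text
clock: 17.08
position: [544.4, -4.1, 33.0]
ee_rot: [0.992, -0.126, 0.001, 0.001]
contact_force: [-5.3, 0.9, 6.3]
gripper_width: 39.1
```

Emit:
jog_arm(
  rows=[
    [[0,0,-0.1],[0,0,0],3],
    [[0,0,0],[0,0,0],5],
    [[0,0,0],[0,0,0],8.5],
    [[0,0,0],[0,0,0],8.5],
    [[0,0,0],[0,0,0],8.5],
    [[0,0,0],[0,0,0],8.5],
    [[0,0,-4],[0,0,0],8.5],
    [[0,0,-5],[0,0,0],8.5],
    [[0,0,-3],[0,0,0],8.5],
  ],
)

```text
clock: 18.2
position: [545.4, -3.7, 155.6]
ee_rot: [0.992, -0.126, 0.003, -0.0]
contact_force: [0.7, 0.5, -1.2]
gripper_width: 84.7
```

Emit:
jog_arm(
  rows=[
    [[0,0,0],[0,0,10],8.5],
    [[0,0,0],[0,0,10],8.5],
    [[0,0,0],[0,0,10],8.5],
    [[0,0,0],[0,0,10],8.5],
    [[0,0,0],[0,0,10],8.5],
    [[0,0,0],[0,0,10],8.5],
    [[0,0,0],[0,0,10],8.5],
    [[0,0,0],[0,0,10],8.5],
    [[0,0,0],[0,0,10],8.5],
    [[0,0,0],[0,0,0],8.5],
  ],
)

```text
clock: 19.45
position: [544.4, -3.9, 153.0]
ee_rot: [-0.613, 0.79, -0.001, 0.001]
contact_force: [-0.3, -0.3, 0.1]
gripper_width: 85.1
```

Run:
```python
from h import *
plan((545,-4,33),165.5)
s=grab("scene","s5.png"); crop(s,200,120,240,180,3.3,"s5c.png")
t=grab("top","t5.png"); crop(t,240,150,200,150,4,"t5c.png")
```

```text
t 19.45 pos [544.4  -3.9 153. ] yawY 165.63 q6 -0.54 F [-0.31 -0.27  0.15] w 85.1
turn [-0.14 -0.03  0.13] shift cm now-axes [-8.0000e-03 -3.3000e-02  1.1998e+01] shift cm after turn [-1.0000e-03 -6.1000e-02  1.1998e+01]
```

View pics/s5c.png

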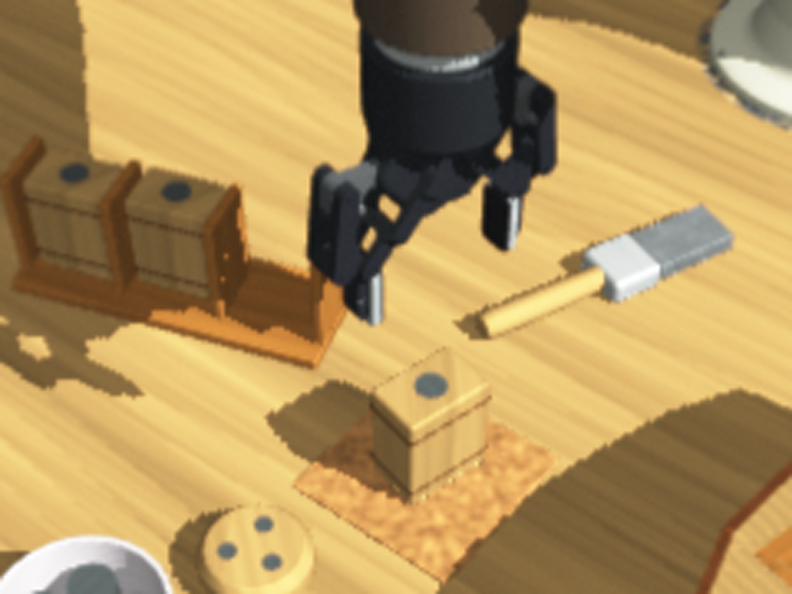

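View pics/t5c.png

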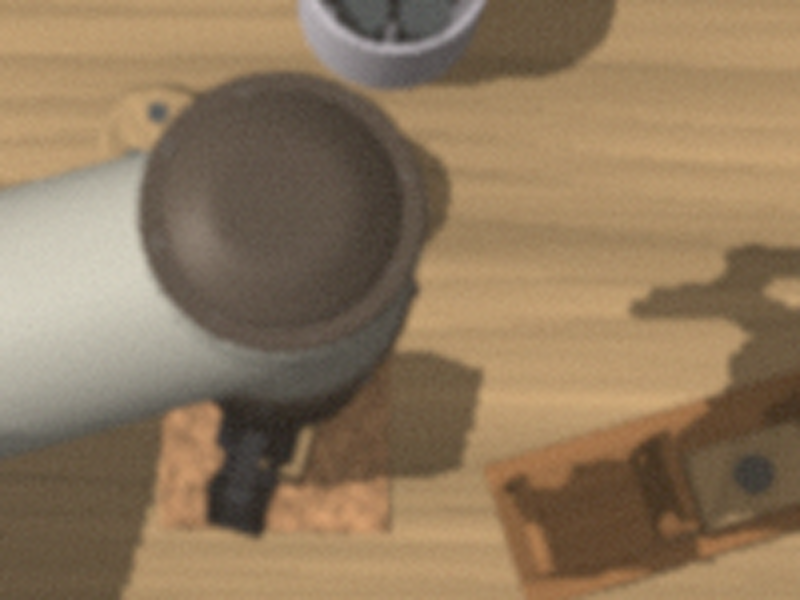

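The block stands upright and released on the mat, with its dot at crop (430,385) and its top corners at (370,402), (447,348), (492,383) and (412,440). Measuring its pose.

Run:
```python
from h import *
def uc(p,x0,y0,s): return (np.array(p,float)+.5)/s-.5+[x0,y0]
q=unproj("scene",uc([(430,385),(370,402),(447,348),(492,383),(412,440)],200,120,3.3),78); print(q.round(1).tolist(), q[1:].mean(0))
for a,b in ((1,2),(4,3)):
    d=q[b]-q[a]; print(np.linalg.norm(d),np.degrees(np.arctan2(d[1],d[0])))
```

```text
[[544.0, -3.1, 78.0], [575.9, -22.9, 78.0], [514.0, -12.8, 78.0], [520.5, 24.9, 78.0], [583.7, 13.8, 78.0]] [548.53153897   0.74155796  78.        ]
62.681108138184555 170.6781157868424
64.18669740328384 170.04452810063736
```

Run:
```python
from h import *
s=cv2.imread("pics/s5.png"); S=5
def box(c,z,yaw):
    y=np.radians(yaw); u=np.array([np.cos(y),np.sin(y)]); v=np.array([-u[1],u[0]])
    return [np.r_[c+a*30*u+b*20*v,z+h] for h in (0,75) for a,b in ((1,1),(1,-1),(-1,-1),(-1,1))]
im=cv2.resize(s[200:290,280:380],None,fx=S,fy=S,interpolation=cv2.INTER_CUBIC); out=[]
for yaw in (165.5,170):
    o=im.copy(); p=((proj("scene",box(np.array([544.5,-3.5]),3,yaw))-[280,200]+.5)*S-.5).astype(int)
    for k in (0,4):
        for i in range(4): cv2.line(o,p[k+i],p[k+(i+1)%4],(0,255,0),1)
    out.append(o[:, :390])
cv2.imwrite("pics/ov5.png",np.hstack(out))
```

```text
(no output)
```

View pics/ov5.png

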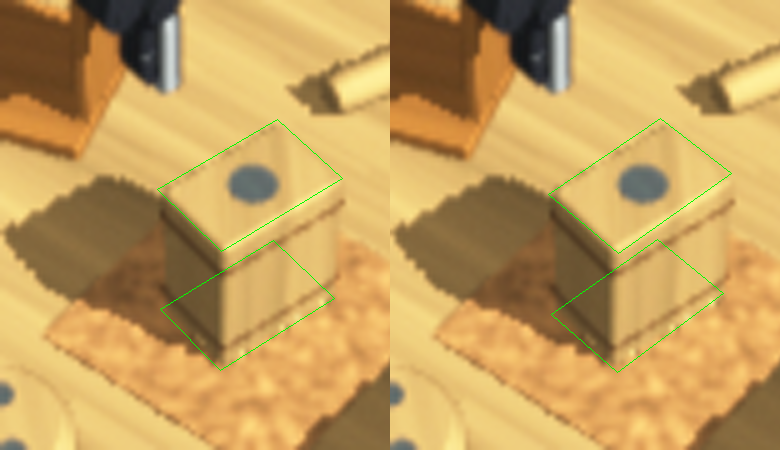

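The outline for yaw 165.5° fits. Regripping by the narrow ends.

Emit:
jog_arm(
  rows=[
    [[0,0,3],[0,0,0],8.5],
    [[0,0,3],[0,0,0],8.5],
    [[0,0,3],[0,0,0],8.5],
    [[0,0,2.4],[0,0,0],8.5],
    [[0,0,0.9],[0,0,0],8.5],
    [[0,0,0],[0,0,0],8.5],
    [[0,0,0],[0,0,0],8.5],
  ],
)

```text
clock: 20.42
position: [545.6, -3.8, 31.0]
ee_rot: [-0.613, 0.79, -0.002, 0.001]
contact_force: [-0.8, 0.3, 0.0]
gripper_width: 84.8
```

Emit:
jog_arm(
  rows=[
    [[0,0,0],[0,0,0],5],
    [[0,0,0],[0,0,0],5],
    [[0,0,0],[0,0,0],5],
    [[0,0,0],[0,0,0],5],
    [[0,0,0],[0,0,0],5],
    [[0,0,0],[0,0,0],5],
  ],
)

```text
clock: 21.18
position: [545.0, -3.8, 31.1]
ee_rot: [-0.612, 0.791, -0.001, 0.001]
contact_force: [-3.0, 0.4, 6.2]
gripper_width: 59.5
```

Run:
```python
from h import *
plan((545,-4,30),165.5)
```

```text
t 21.18 pos [545.   -3.8  31.1] yawY 165.53 q6 -0.55 F [-3.04  0.4   6.2 ] w 59.5
turn [-0.19 -0.01  0.03] shift cm now-axes [ 0.015 -0.001  0.105] shift cm after turn [ 0.015 -0.001  0.105]
```

Emit:
jog_arm(
  rows=[
    [[0,0,-1],[0,0,0],5],
    [[0,0,-2],[0,0,0],5],
    [[0,0,-3],[0,0,0],5],
    [[0,0,-3],[0,0,0],5],
    [[0,0,-3],[0,0,0],5],
    [[0,0,-3],[0,0,0],5],
    [[0,0,-1.5],[0,0,0],5],
    [[0,0,0],[0,0,0],5],
    [[0,0,0],[0,0,0],5],
  ],
)

```text
clock: 22.3
position: [543.0, -3.9, 193.1]
ee_rot: [-0.612, 0.791, 0.0, -0.001]
contact_force: [0.1, -0.1, -8.2]
gripper_width: 59.1
```

Run:
```python
from h import *
plan((495.2,268.8,195),165.5)
s=grab("scene","s6.png"); crop(s,200,60,240,180,3.3,"s6c.png")
t=grab("top","t6.png"); crop(t,105,180,130,180,3.3,"t6c.png")
```

```text
t 22.3 pos [543.   -3.9 193.1] yawY 165.48 q6 -0.55 F [ 0.11 -0.09 -8.18] w 59.1
turn [ 0.08 -0.1  -0.02] shift cm now-axes [-25.197  11.468  -0.219] shift cm after turn [-25.202  11.458  -0.192]
```

View pics/s6c.png

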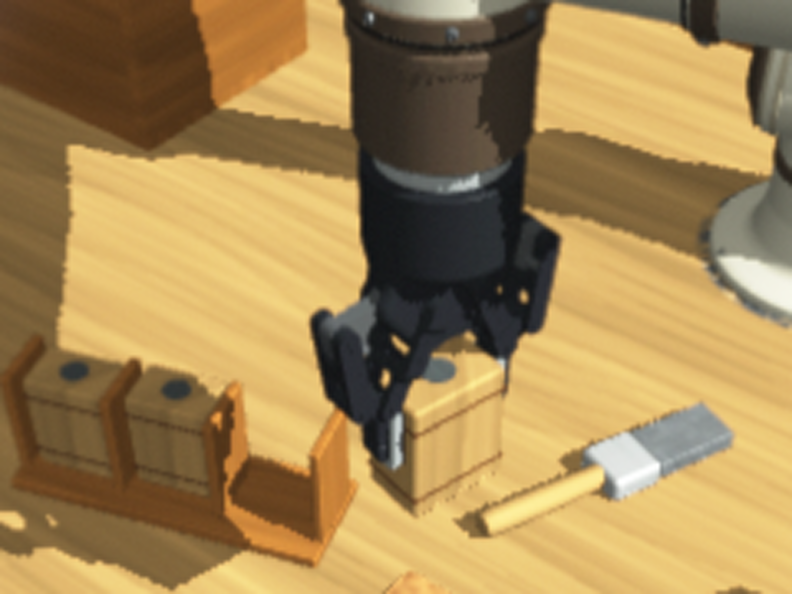

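The block is held squarely by its ends at crop (440,430). Before inserting it, I'll check the hull pose with a model overlay.

```bash
cat > ov.py <<'E'
from h import *
import sys
cx,cy,yaw=map(float,sys.argv[1:4])
y=np.radians(yaw); u=np.array([np.cos(y),np.sin(y),0]); v=np.array([-u[1],u[0],0]); c=np.array([cx,cy,0])
def P(x,yy,z): return c+x*u+yy*v+[0,0,z]
segs=[]
for L,W,z,col in ((85,24,134,(0,255,0)),(91,29,134,(255,255,0))):
    q=[P(a*L,b*W,z) for a,b in ((1,1),(1,-1),(-1,-1),(-1,1))]; segs+=[(q[i],q[(i+1)%4],col) for i in range(4)]
for x in (-35,35): segs.append((P(x,-24,64),P(x,24,64),(0,0,255)))
segs.append((P(160,0,134),P(-140,0,134),(255,0,255)))
outs=[]
for n,f,x0,y0,w,h,s in (("top","top0",110,185,105,175,3.3),("scene","scene0",400,215,150,145,3.6)):
    im=cv2.resize(cv2.imread(f"pics/{f}.png")[y0:y0+h,x0:x0+w],None,fx=s,fy=s,interpolation=cv2.INTER_CUBIC)
    for a,b,col in segs:
        p=((proj(n,[a,b])-[x0,y0]+.5)*s-.5); cv2.line(im,tuple(p[0].round().astype(int).tolist()),tuple(p[1].round().astype(int).tolist()),col,1)
    outs.append(im)
H=max(o.shape[0] for o in outs)
cv2.imwrite("pics/"+sys.argv[4],np.hstack([cv2.copyMakeBorder(o,0,H-o.shape[0],0,0,cv2.BORDER_CONSTANT) for o in outs])[:, :800])
E
python3 ov.py 495.3 268.7 -14.6 ovh1.png
```

```text
(no output)
```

View pics/ovh1.png

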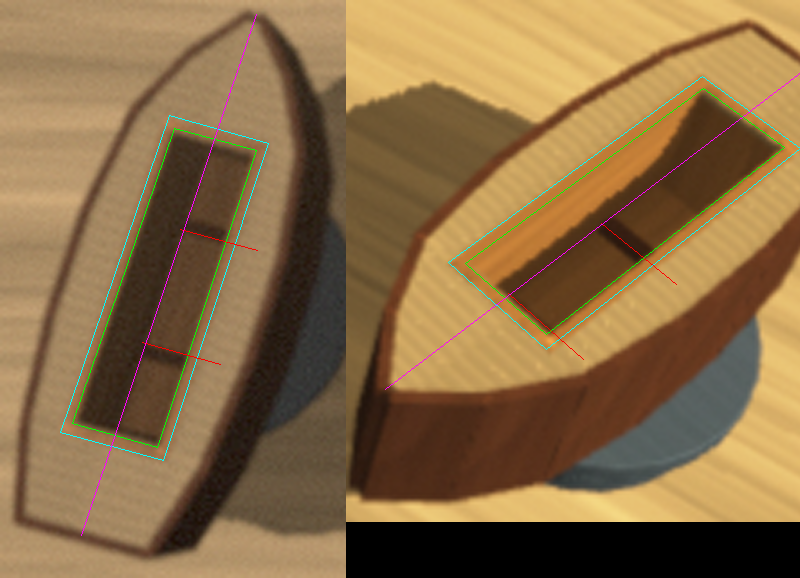

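The model fits the coaming and ribs in both views. Carrying the block over now.

Emit:
jog_arm(
  rows=[
    [[-2.2,1,0],[0,0,0],5],
    [[-3.5,1.6,0],[0,0,0],5],
    [[-3.5,1.6,0],[0,0,-0.3],5],
    [[-3.5,1.6,0],[0,0,0],5],
    [[-3.5,1.6,0],[0,0,0],5],
    [[-3.5,1.6,0],[0,0,0],5],
    [[-3.5,1.5,0],[0,0,0],5],
    [[-2,0.96,0],[0,0,0],5],
    [[0,0,0],[0,0,0],5],
    [[0,0,0],[0,0,0],5],
  ],
)

```text
clock: 23.65
position: [495.2, 268.0, 193.9]
ee_rot: [-0.614, 0.789, -0.001, -0.0]
contact_force: [-0.8, 0.2, -7.7]
gripper_width: 59.2
```

Emit:
jog_arm(
  rows=[
    [[0,0,0],[0,0,0],5],
    [[0,0,0],[0,0,0],5],
  ],
)

```text
clock: 23.9
position: [495.7, 267.9, 194.6]
ee_rot: [-0.614, 0.789, -0.001, 0.0]
contact_force: [0.2, 0.0, -6.7]
gripper_width: 59.6
```

Run:
```python
from h import *
plan((495.2,268.8,165),165.8)
s=grab("scene","s7.png"); crop(s,370,120,200,240,2.4,"s7c.png")
t=grab("top","t7.png"); crop(t,80,160,200,200,3,"t7c.png")
```

```text
t 23.9 pos [495.7 267.9 194.6] yawY 165.75 q6 -1.03 F [ 0.16  0.03 -6.69] w 59.6
turn [-0.13 -0.04 -0.05] shift cm now-axes [-0.072  0.077  2.964] shift cm after turn [-0.07   0.07   2.964]
```

View pics/s7c.png

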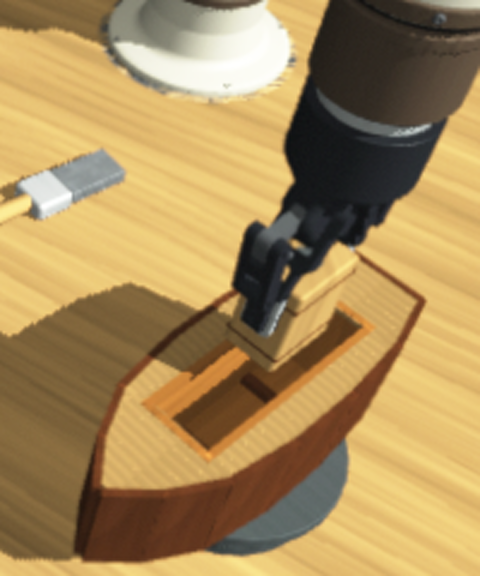

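View pics/t7c.png

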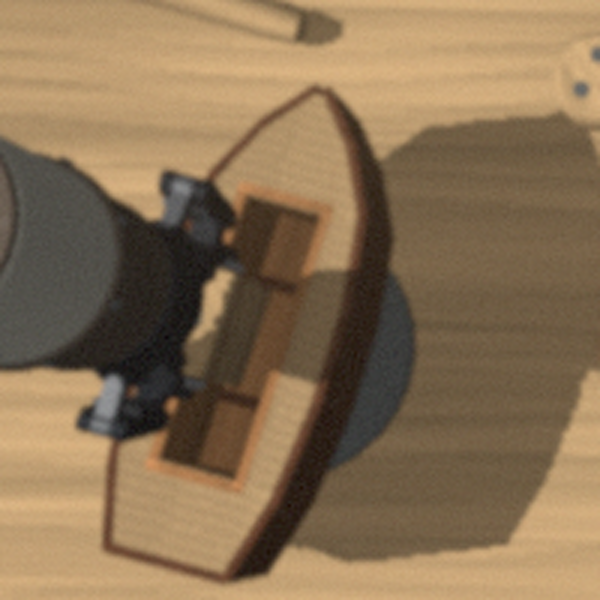

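Run:
```python
from h import *
s=cv2.imread("pics/s7.png"); S=6; x0,y0=455,210
y=np.radians(165.75); u=np.array([np.cos(y),np.sin(y)]); v=np.array([-u[1],u[0]]); c=np.array([495.7,267.9]); z=166.5
P=[np.r_[c+a*30*u+b*20*v,z+h] for h in (0,75) for a,b in ((1,1),(1,-1),(-1,-1),(-1,1))]
im=cv2.resize(s[y0:y0+80,x0:x0+75],None,fx=S,fy=S,interpolation=cv2.INTER_CUBIC)
p=((proj("scene",P)-[x0,y0]+.5)*S-.5).astype(int); o=im.copy()
for k in (0,4):
    for i in range(4): cv2.line(o,p[k+i],p[k+(i+1)%4],(0,255,0),1)
cv2.imwrite("pics/ov7.png",np.hstack([im,o])[:, :800])
cv2.imwrite("pics/ov7.png",cv2.resize(np.hstack([im,o]),None,fx=.88,fy=.88))
```

```text
(no output)
```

View pics/ov7.png

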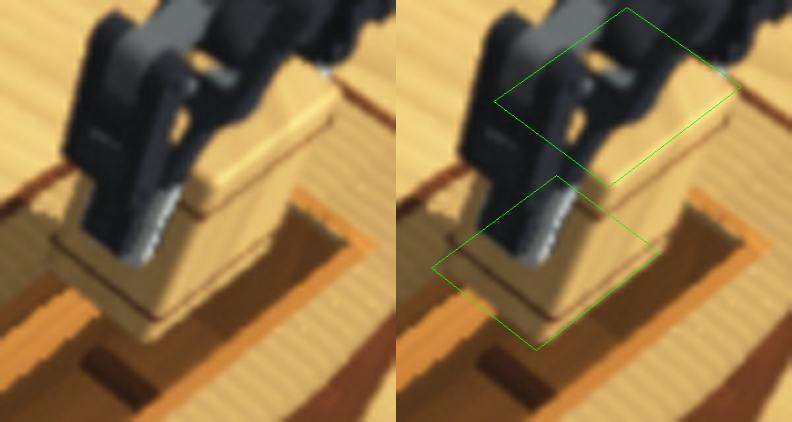

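Within about 2 mm, the block is centred over the trough. I'll lower it in stages and watch the force.

Emit:
jog_arm(
  rows=[
    [[0,0,1],[0,0,0],5],
    [[0,0,1],[0,0,0],5],
    [[0,0,0.8],[0,0,0],5],
    [[0,0,0],[0,0,0],5],
    [[0,0,0],[0,0,0],5],
  ],
)

```text
clock: 24.62
position: [495.9, 268.9, 166.8]
ee_rot: [-0.614, 0.789, -0.001, 0.001]
contact_force: [-0.0, 0.3, -7.0]
gripper_width: 59.3
```

Run:
```python
from h import *
plan((495.2,268.8,84),165.8)
s=grab("scene","s8.png"); crop(s,440,200,110,110,5.4,"s8c.png")
t=grab("top","t8.png"); crop(t,100,190,120,150,4,"t8c.png")
```

```text
t 24.62 pos [495.9 268.9 166.8] yawY 165.83 q6 -1.03 F [-0.04  0.26 -7.  ] w 59.3
turn [-0.17 -0.02  0.03] shift cm now-axes [0.022 0.09  8.277] shift cm after turn [0.024 0.066 8.278]
```

View pics/s8c.png

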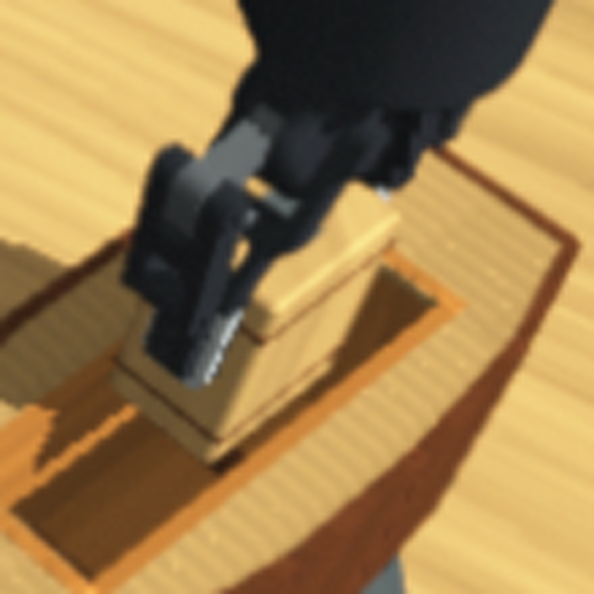

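View pics/t8c.png

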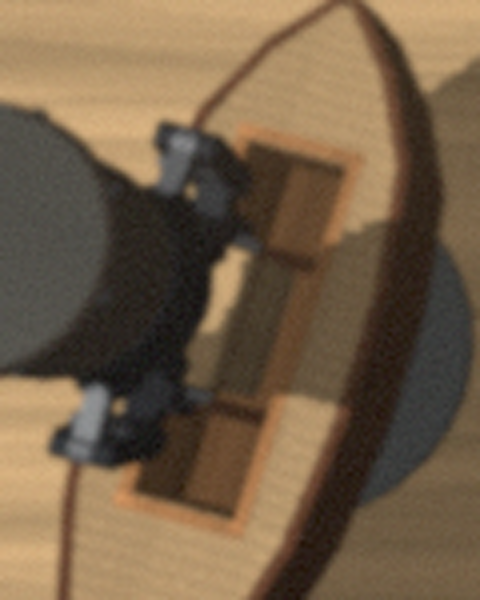

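The block's lower edge, (115,385)–(215,460) in the crop, lies inside the coaming with a gap to the near side. Descending.

Emit:
jog_arm(
  rows=[
    [[0,0,0.7],[0,0,0],5],
    [[0,0,0.8],[0,0,0],5],
    [[0,0,0.5],[0,0,0],5],
    [[0,0,0],[0,0,0],5],
  ],
)

```text
clock: 25.22
position: [495.4, 268.3, 145.8]
ee_rot: [-0.614, 0.789, -0.001, -0.0]
contact_force: [-0.6, 0.4, -7.1]
gripper_width: 59.3
```

Run:
```python
from h import *
plan((495.2,268.8,84),165.8)
print(arm.read_state()["wrist_torque"])
```

```text
t 25.23 pos [495.4 268.3 145.8] yawY 165.81 q6 -1.03 F [-0.56  0.35 -7.09] w 59.3
turn [-0.09 -0.11  0.01] shift cm now-axes [-0.054  0.035  6.181] shift cm after turn [-0.042  0.026  6.181]
[-0.02924413 -0.02569182 -0.00992682]
```

Inside by 16 mm with no side load. Continuing.

Emit:
jog_arm(
  rows=[
    [[0,0,0.8],[0,0,0],5],
    [[0,0,1],[0,0,0],5],
    [[0,0,1],[0,0,0],5],
    [[0,0,0.8],[0,0,0],5],
    [[0,0,0.8],[0,0,0],5],
    [[0,0,0.5],[0,0,0],5],
    [[0,0,0],[0,0,0],5],
    [[0,0,0],[0,0,0],5],
  ],
)

```text
clock: 26.22
position: [496.1, 268.8, 97.9]
ee_rot: [-0.614, 0.789, -0.001, 0.001]
contact_force: [0.2, 0.3, -6.7]
gripper_width: 59.1
```

Run:
```python
from h import *
plan((495.2,268.8,84),165.8)
print(arm.read_state()["wrist_torque"])
```

```text
t 26.23 pos [496.1 268.8  97.9] yawY 165.82 q6 -1.03 F [ 0.23  0.25 -6.67] w 59.1
turn [-0.17  0.    0.02] shift cm now-axes [0.022 0.087 1.392] shift cm after turn [0.022 0.083 1.393]
[ 0.02019852 -0.04409964  0.04809212]
```

Emit:
jog_arm(
  rows=[
    [[0,0,0.5],[0,0,0],5],
    [[0,0,0.4],[0,0,0],5],
    [[0,0,0.2],[0,0,0],5],
    [[0,0,0.1],[0,0,0],5],
    [[0,0,0],[0,0,0],5],
    [[0,0,0],[0,0,0],5],
  ],
)

```text
clock: 26.98
position: [495.9, 268.6, 85.7]
ee_rot: [-0.614, 0.789, -0.001, 0.001]
contact_force: [-0.7, 0.1, -6.5]
gripper_width: 59.0
```

Emit:
jog_arm(
  rows=[
    [[0,0,0.1],[0,0,0],5],
    [[0,0,0.1],[0,0,0],5],
    [[0,0,0],[0,0,0],5],
    [[0,0,0],[0,0,0],5],
  ],
)

```text
clock: 27.48
position: [495.9, 268.6, 84.1]
ee_rot: [-0.614, 0.789, -0.001, 0.001]
contact_force: [-1.4, -0.1, -1.0]
gripper_width: 59.3
```

Emit:
jog_arm(
  rows=[
    [[0,0,0.1],[0,0,0],5],
    [[0,0,0],[0,0,0],5],
    [[0,0,0],[0,0,0],5],
  ],
)

```text
clock: 27.85
position: [495.9, 268.7, 84.1]
ee_rot: [-0.615, 0.789, -0.001, 0.001]
contact_force: [-4.6, -0.6, 5.3]
gripper_width: 59.2
```

It's seated: z stayed at 84.1 and the load is now borne by the floor. Releasing and withdrawing.

Emit:
jog_arm(
  rows=[
    [[0,0,-0.1],[0,0,0],5],
    [[0,0,0],[0,0,0],6.5],
    [[0,0,0],[0,0,0],7.8],
    [[0,0,0],[0,0,0],7.8],
    [[0,0,0],[0,0,0],7.8],
    [[0,0,0],[0,0,0],7.8],
  ],
)

```text
clock: 28.6
position: [495.9, 268.6, 83.6]
ee_rot: [-0.614, 0.789, -0.001, 0.001]
contact_force: [-0.2, -0.3, 0.5]
gripper_width: 78.0
```

Emit:
jog_arm(
  rows=[
    [[0,0,-1],[0,0,0],7.8],
    [[0,0,-2],[0,0,0],7.8],
    [[0,0,-3],[0,0,0],7.8],
    [[0,0,-4],[0,0,0],7.8],
    [[0,0,-4],[0,0,0],7.8],
    [[4,-4,0],[0,0,0],7.8],
    [[4,-4,0],[0,0,0],7.8],
    [[4,-4,0],[0,0,0],7.8],
    [[0,0,0],[0,0,0],7.8],
    [[0,0,0],[0,0,0],7.8],
  ],
)

```text
clock: 29.85
position: [582.4, 122.9, 224.3]
ee_rot: [-0.614, 0.789, -0.001, 0.001]
contact_force: [0.2, -0.8, 0.1]
gripper_width: 78.0
```

Run:
```python
from h import *
print(arm.read_state()["contact_force"],arm.read_state()["position"])
s=grab("scene","s9.png"); crop(s,195,150,360,205,2.2,"s9c.png")
t=grab("top","t9.png"); cv2.imwrite("pics/t9c.png",t)
```

```text
[ 0.16213493 -0.75318304  0.10418591] [582.36812133 122.85413921 224.34316842]
```

View pics/s9c.png

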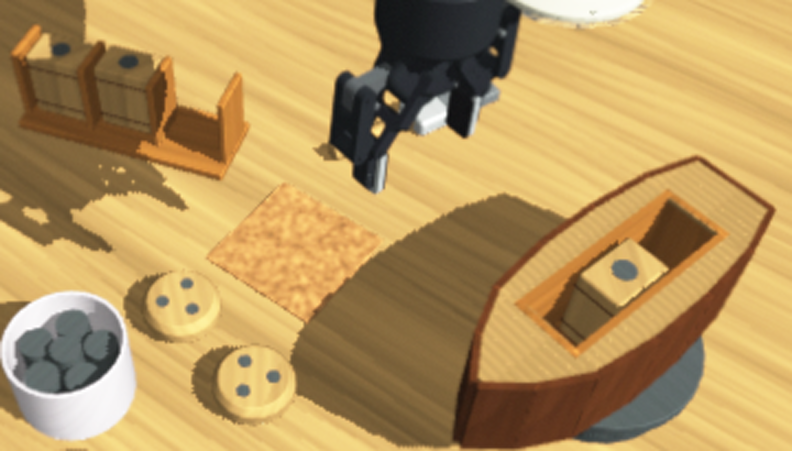

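View pics/t9c.png

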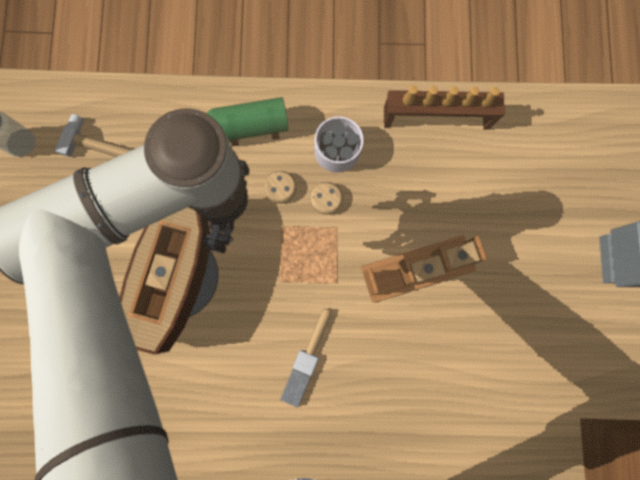

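The block stands in the hull, with its dot at scene crop (624,269) and top (160,272). The two others are in the rack, and the deadeyes haven't moved. Checking the numbers.

Run:
```python
from h import *
def blob(f,x0,y0,w,h):
    im=cv2.imread(f)[y0:y0+h,x0:x0+w].astype(int); m=(im[:,:,0]-im[:,:,2]>-5)&(im.sum(2)<330)
    n,l,st,c=cv2.connectedComponentsWithStats(m.astype(np.uint8)); i=1+np.argmax(st[1:,4]); return c[i]+[x0,y0],st[i,4]
c=np.array([495.3,268.7]); y=np.radians(-14.3); u=np.array([np.cos(y),np.sin(y)]); v=np.array([-u[1],u[0]])
for n,f,b in (("top","pics/t9.png",(150,262,22,20)),("scene","pics/s9.png",(468,262,22,20))):
    p,a=blob(f,*b); q=unproj(n,[p],131)[0]; d=q[:2]-c; print(n,p.round(1),a,q.round(1),"bay",(d@u).round(1),(d@v).round(1))
c=np.array([520.8,-233.2]); y=np.radians(17.5); u=np.array([np.cos(y),np.sin(y)]); v=np.array([-u[1],u[0]])
q=unproj("top",[(428.5,268.5),(463,255.5)],85)
q2=unproj("scene",(np.array([(61,49),(128,62)])+.5)/2.2-.5+[195,150],85)
for k in (*q,*q2): print("rack",((k[:2]-c)@u).round(1),((k[:2]-c)@v).round(1))
```

```text
top [160.2 271.3] 55 [494.7 269.  131. ] bay -0.7 0.1
scene [478.5 272.4] 58 [495.1 269.7 131. ] bay -0.4 0.9
rack -7.7 -0.4
rack -2.6 -73.4
rack -0.6 -71.2
rack -5.5 1.1
```

All of it is within limits: the bay offset is about 1 mm, and the rack blocks are within 8 mm of the row's centre line. Handing in.

Run:
```python
from bench import arm
print(arm.job_done())
```

```text
the job is handed in; nothing more can be done
None
```

The job is handed in, with the leaded block standing in the hull between the ribs and the two plain ones back in the rack. No verdict is reported.

- **Hefting:** the far and middle blocks pulled about 3.1 N and 2.5 N. The third, nearest the mat, pulled about 7.6 N, so it holds the lead. I put both lighter blocks back in their bays.
- **Mat:** I set the heavy block upright on the cork mat and let go of it. A picture with the gripper lifted clear showed it standing free.
- **Hull:** I took the block again by its narrow ends (59.5 mm opening) and lowered it in small steps with no side load on the way down. It touched the floor at TCP height 84.1 mm, where 84 was expected. I then released it and moved the arm clear.

**Last checks:**
- **Block in the bay:** it is about 1 mm or less from the bay centre in both views, and looks upright.
- **Rack blocks:** both stand upright, within about 8 mm of the row's centre line.
- **Deadeyes:** they show no movement in the pictures.
- **Robot:** it is clear of everything, with contact force near zero.

**Where the checks disagreed:**
- **Above the hull:** the camera outline and the arm's own position differed by 2–3 mm. The insertion was free all the same.
- **Rack blocks:** the two cameras differ by 2–3 mm.

The job took about 30 of the 72 s allowed.

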